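# Rewind the cup-label roll until it runs free, then lock it

## Robot

A 6-joint arm with a two-finger parallel gripper is mounted at the origin on a cart in front of the work surface, level with it; the furniture and walls round the work are solid. World frame = base frame: x ahead of the robot, y to its left, z up, the work surface at z = 0. Lengths are in m, angles in degrees, forces in N, time in s.
With the tool pointing down it reaches from about 0.325 to 0.775 m from the base axis. Payload 5.5 kg.
Tool frame: the origin (TCP) lies at the very end of the fingers, on their centre line; the grasp point (between the pads) lies 19 mm behind it (grip_depth is the distance from the TCP to the grasp point, in m); z points along the fingers, y is the line along which they close (so a half turn about z gives the same grasp; the last joint's range is limited). The gripper opens to 88 mm and grips with 3 to 60 N. Pads are 20 mm wide; open, the fingers measure 115 mm over their backs; the gripper's body (75 mm by 178 mm) begins 61 mm behind the grasp point.
Start: joints at [60.808, 5.22, 70.514, -0, 104.267, -3.249], TCP at [0.262, 0.54, 0.223] pointing down, gripper open.
Joint ranges: [-164.24, 164.24], [-49.07, 125.15], [9.68, 141.18], [-86.29, 266.29], [3.28, 154.24], [-151.56, 151.56]. Speed limits (degrees/s): [147.25, 147.25, 172.46, 180, 180, 180].

## Interface

Orientations are given as a 3x3 rotation matrix whose columns are the frame's x, y, z axes.
In Python, from plant import state, grab_frame, calibration, sign_off, grip_depth gives the robot as it stands.
- The arm moves only by the shell command python3 -m jog 'ROWS' [FORCE]. ROWS is JSON, a list of rows, each a list of 3 entries, a list of its own where there are three numbers: the finger opening in m, from 0 to 0.0878, then the shift along the tool's x, y, z in m, then the turn about the tool's z in degrees. A call has 1 to 8 rows; each row shifts and turns the commanded pose from where the row before left it, along the tool's axes as they then stand; what a row does not reach is not made up. A row lasts 1/8 s, in which the tool goes at most 62.5 mm and 10.7 degrees, less where a joint would pass 70% of its speed; a pose out of reach is approached as far as the arm can. A call with a gripper value outside its range is refused whole. The fingers move at their own pace and stop on an object; FORCE is the grip in N (left out, the last holds). Time passes only in rows, so rows that do not move let the fingers close. It gives the time, the measured TCP pose, the force, the opening and the grip force at its end, in the units of the state.
- state(): the state, without advancing time (a new reading comes with each control period).
- grab_frame(name): name is "side" or "top" or "wrist"; returns (picture, depth): 400x640x3 uint8, blue, green, red; 400x640 float32, m along the optical axis (not along the pixel's ray), 0 where there is no reading.
- calibration(name): a dict with "mtx" (3x3 intrinsics, pixels), "R" (3x3) and "t" (3): a world point X has camera coordinates R X + t; the wrist camera has in their place "T_tool_cam" (4x4, takes a point from camera to tool coordinates, whose origin is the TCP and whose axes are the flange's). Camera axes: x right, y down, z forward; pixel columns grow to the right and rows downward; lengths in m; the calibration is good to about 2 mm. The wrist camera is an equidistant fisheye: a pixel r from the principal point sees the ray r / f radians off the axis. A picture is of the moment at which its call begins: read the wrist's pose just before it. calibration takes no time and is no camera call.
- sign_off(): hands the job in; it is judged then, once.
The state is a dict: "time": time; "q": joint angles; "joint_velocities": joint speeds; "joint_torque": joint torques, N m; "eef_pos": TCP position; "eef_rot": TCP orientation; "ft_force": force on the tool from outside, world axes, zero at the start; "ft_torque": the same for the moment, N m; "opening": opening from 0.0 (shut) to 1.0 (fully open); "grip_force": force on a finger pad.
Only numpy, scipy, OpenCV 4.12 (cv2) and the standard library are available. Lean on these libraries where they do the work, as an engineer would, in place of code of your own. Each camera call takes 0.05 s, during which the arm holds its last target. There are 200 camera calls.

## Task

The creamer tin stands in the way of the crank on the label rewinder: lift it out and stand it upright in the middle of the saucer. Then take the crank by its knob and wind it clockwise, as seen looking at the sloped face, until the resistance suddenly drops away and the metal flag behind the crank falls over; stop within half a turn of that. Then push the lock lever fully over, away from you, and leave the other things on the counter where they stand.

Things in the scene. Friction and masses are not known exactly. Their poses are not given: they have to be found in the camera images.
- rewinder: fixed grey case 150 x 150 x 30 mm leaning 38 deg, its aluminium face turned up and towards the robot, on a black foot. Origin: at counter height, below the point (75 mm up) where the crank axis leaves the face. Body x: level, from low front edge to high back edge; y left; z up. In this frame the crank axis points out of the face along (-0.616, 0, 0.788), up the slope is (0.788, 0, 0.616)
- crank_hub (a point): point on the crank axis 42 mm out of the face, the centre of the circle in which the middle of the knob's gripping length travels (radius 55 mm, in the plane parallel to the face)
- knob_grip (a point): middle of the gripping length of the black crank knob, a cylinder 24 mm across and 38 mm long that sticks out of the end of the steel crank arm along the crank axis; the point is 22 mm above the arm, 16 mm below the knob's outer end. The knob spins freely on the arm, so a hand need not turn with the crank
- crank (a joint): turn of the crank in rad, growing clockwise as seen looking at the face; at 0 and every full turn the arm points straight down the slope. Starts with the arm pointing up or sideways. Drag of roughly 5 to 10 N at the knob; somewhere between 1.5 and 2.5 turns from the start it falls within a quarter turn to under 1 N. Do not wind backwards
- tail_flag (a joint): steel flag (strip with a 30 mm disc, 87 mm tall) standing on the high edge of the case, behind the crank: reads about 0.35 rad (0.2 to 0.5), standing roughly upright, while there is drag; about 1.5 rad, fallen over to the left (body +y), once the roll runs free. Driven from inside; do not touch it
- lock_lever (a joint): lock lever beside the case on its right, pivoting about the body y axis at body (0, -130, 32) mm: 0 rad leaning 0.5 rad towards the robot as at the start, 1.0 rad fully over, leaning 0.5 rad away (body +x); it takes about 1 N at the tip and stays where it is left
- lock_lever_tip (a point): centre of the 26 mm ball at the tip of the lock lever, 85 mm from its pivot; free all round above its 50 mm wide, 35 mm high block
- tin_center (a point): middle (47 mm up) of the creamer tin: a round tin with a blue lid, 56 mm across and 94 mm tall, 0.2 to 0.3 kg, standing upright close in front of the rewinder's low edge, in the sweep of the crank
- saucer: white saucer 135 mm across, 15 mm high at the rim, its flat inner floor 6 mm above the counter and about 100 mm across; origin under its centre. It is empty; it stands to the left or to the right of the rewinder
- dish: bystander: white round dish with upright wall, 118 mm across, 34 mm high, origin under its centre; on the other side from the saucer
- beaker: bystander: grey tumbler 64 mm across, 148 mm tall, origin under its centre, left of the rewinder
- cube_bowl: bystander: small glass bowl with sugar cubes, 77 mm across, 54 mm high, origin under its centre, right of the lock lever

How it is judged:
By the outcome, as a careful person would: the job done as asked, in the order asked, and still so for the second after the job is handed in, with the robot touching nothing.
It also fails if it takes over 72 s, if anything falls off the work surface, if the arm or the gripper's body presses on something with over 40 N, if the wrist force passes 120 N, or if a joint passes its speed limit or range.

## Working session

There is one attempt and no reset: what is moved stays moved. The work goes in short steps, Python scripts to look and compute and a shell command to move; the robot and the scene stay as the last step left them, time stands still between calls to the robot, and variables do not carry over. Pictures are saved under pics/ and viewed, at most 10 in all, crops included, and the job is handed in when it is done.

```bash
ls; mkdir -p pics
python3 - <<'E'
from plant import *
import cv2, numpy as np
s=state(); print(s['time'],s['eef_pos'],np.round(s['eef_rot'],3).tolist(),s['opening'],grip_depth)
for n in ['side','top']:
    im,d=grab_frame(n); cv2.imwrite(f'pics/{n}0.png',im); np.save(f'pics/{n}0.npy',d)
    c=calibration(n); print(n,np.round(c['mtx'],1).tolist(),np.round(c['R'],3).tolist(),np.round(c['t'],3), 'cam at',np.round(-c['R'].T@c['t'],3))
print(calibration('wrist'))
E
```

```text
pics
0.0 [0.26236312 0.53927022 0.2215084 ] [[-0.899, 0.437, -0.001], [0.437, 0.899, -0.002], [0.0, -0.002, -1.0]] 0.9950307361139094 0.0187
side [[511.8, 0.0, 315.6], [0.0, 511.8, 203.7], [0.0, 0.0, 1.0]] [[0.856, -0.517, 0.005], [-0.264, -0.445, -0.856], [0.445, 0.731, -0.517]] [-0.51   0.218  1.157] cam at [-0.021 -1.013  0.788]
top [[459.8, 0.0, 321.2], [0.0, 459.8, 208.6], [0.0, 0.0, 1.0]] [[-0.019, -1.0, -0.004], [-0.997, 0.019, -0.073], [0.073, 0.002, -0.997]] [-0.017  0.574  1.296] cam at [ 0.478 -0.031  1.334]
{'mtx': array([[309.70691629,   0.        , 316.61937987],
       [  0.        , 309.70691629, 200.33632147],
       [  0.        ,   0.        ,   1.        ]]), 'T_tool_cam': array([[-1.37636825e-03, -9.51835445e-01, -3.06606247e-01,
         8.39293257e-02],
       [ 9.99999042e-01, -1.26604872e-03, -5.58686887e-04,
        -1.38142008e-04],
       [ 1.43599535e-04, -3.06606723e-01,  9.51836276e-01,
        -1.62957299e-01],
       [ 0.00000000e+00,  0.00000000e+00,  0.00000000e+00,
         1.00000000e+00]])}
```

View pics/side0.png

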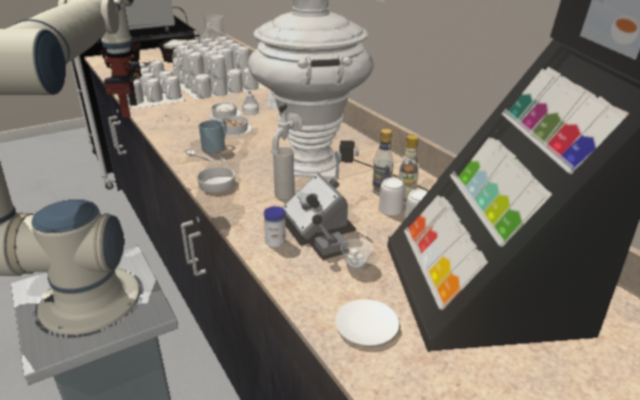

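View pics/top0.png

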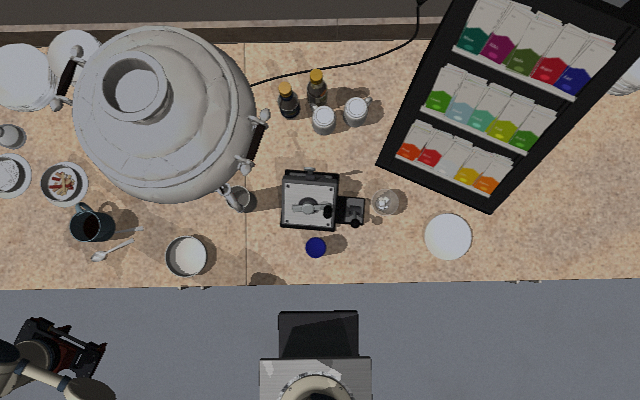

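The side view shows the tin with its blue lid at (274,213) and the crank at about (315,205). In the top view the tin lid is at (316,247), the saucer at (448,237), the dish at (187,256), the rewinder at (310,202) and the lever ball near (352,212).

```bash
cat > h.py <<'E'
import numpy as np, cv2
from plant import *
def ray(n,u,v):
    c=calibration(n); d=c['R'].T@np.linalg.inv(c['mtx'])@[u,v,1]; return -c['R'].T@c['t'],d
def plane(n,u,v,z):
    o,d=ray(n,u,v); return o+d*(z-o[2])/d[2]
def dep(n,u,v,D):
    o,d=ray(n,u,v); return o+d*D[int(v),int(u)]
def two(p,q):
    (a,d),(b,e)=ray('top',*p),ray('side',*q)
    s=np.linalg.lstsq(np.c_[d,-e],b-a,rcond=None)[0]; P,Q=a+d*s[0],b+e*s[1]; return (P+Q)/2,np.linalg.norm(P-Q)
def blob(m):
    n,l,st,c=cv2.connectedComponentsWithStats(m.astype(np.uint8)); return [(st[i,4],st[i,:4].tolist(),c[i].round(1).tolist()) for i in range(1,n) if st[i,4]>25]
E
python3 - <<'E'
from h import *
t=cv2.imread('pics/top0.png');s=cv2.imread('pics/side0.png');D=np.load('pics/top0.npy')
a=cv2.resize(t[150:270,260:420],None,fx=5,fy=5,interpolation=2)[:,:,:]
cv2.imwrite('pics/topc.png',a)
b=cv2.resize(s[160:260,250:390],None,fx=5.7,fy=5.7,interpolation=2); cv2.imwrite('pics/sidec.png',b)
hsv=cv2.cvtColor(t,cv2.COLOR_BGR2HSV)
m=(hsv[:,:,0]>110)&(hsv[:,:,0]<130)&(hsv[:,:,1]>150); m[:225]=0;m[270:]=0
for x in blob(m): print('lid',x,plane('top',*x[2],.094))
m=(hsv[:,:,1]<30)&(hsv[:,:,2]>150); m[:,:415]=0;m[:205]=0;m[270:]=0; m[:,480:]=0
for x in blob(m): print('saucer',x,plane('top',*x[2],.013))
for n,u,v in [('dish',187,256),('bowl',385,202)]: print(n,plane('top',u,v,.03))
# case face points
P=np.array([[dep('top',u,v,D) for u in range(280,345)] for v in range(170,235)]).reshape(-1,3)
x0=P[(P[:,2]>.02)]
best=None
rng=np.random.default_rng(0)
for _ in range(2000):
    q=x0[rng.choice(len(x0),3,replace=False)]; n=np.cross(q[1]-q[0],q[2]-q[0]); 
    if np.linalg.norm(n)<1e-5: continue
    n/=np.linalg.norm(n); n*=np.sign(n[2])
    if abs(n[2]-.788)>.05: continue
    k=abs((x0-q[0])@n)<.003
    if best is None or k.sum()>best.sum(): best=k
F=x0[best]; c=F.mean(0); n=np.linalg.svd(F-c)[2][2]; n*=np.sign(n[2]); print('face',len(F),c,n,F.min(0),F.max(0))
yaw=np.arctan2(-n[1],-n[0]); print('yaw',np.degrees(yaw))
r=cv2.minAreaRect((F@np.c_[[np.cos(yaw),np.sin(yaw),0],[-np.sin(yaw),np.cos(yaw),0]]).astype(np.float32)); print(r)
E
```

```text
lid (np.int32(315), [306, 238, 20, 20], [315.2, 247.3]) [ 0.46429203 -0.00991818  0.094     ]
saucer (np.int32(1712), [425, 214, 46, 46], [447.4, 236.5]) [ 0.48720536 -0.38781554  0.013     ]
dish [0.44585313 0.35376749 0.03      ]
bowl [ 0.58832841 -0.20967928  0.03      ]Traceback (most recent call last):
  File "<stdin>", line 13, in <module>
  File "h.py", line 8, in dep
    o,d=ray(n,u,v); return o+d*D[int(v),int(u)]
        ~~~^^^^^^^
  File "h.py", line 4, in ray
    c=calibration(n); d=c['R'].T@np.linalg.inv(c['mtx'])@[u,v,1]; return -c['R'].T@c['t'],d
ValueError: time passes only in moves, steps and waits
```

View pics/topc.png

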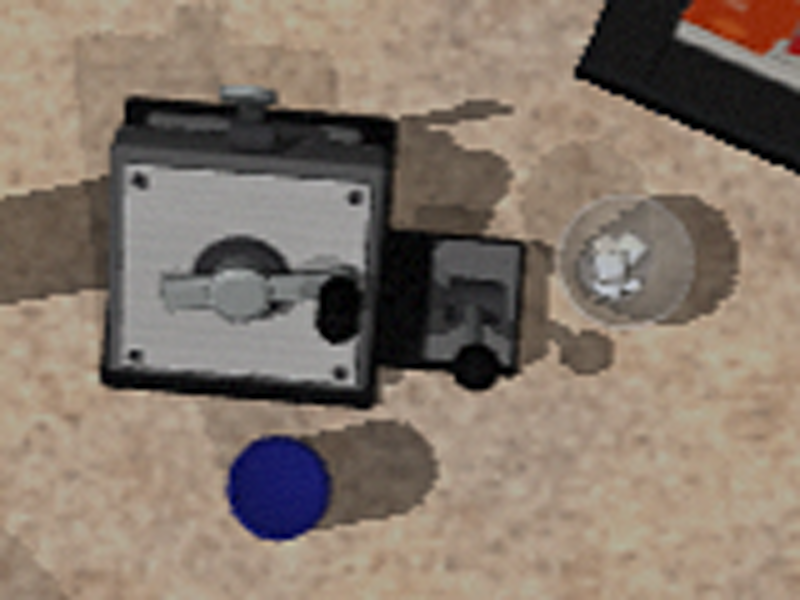

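View pics/sidec.png

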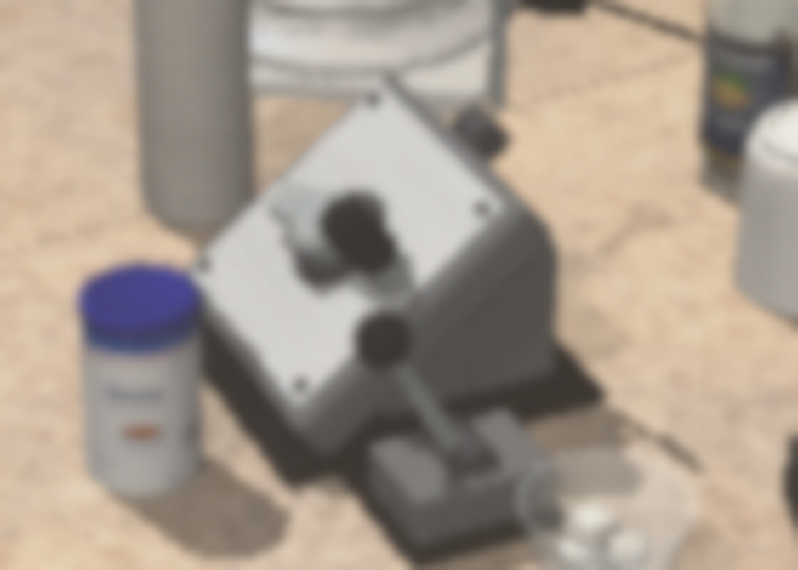

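The top crop shows the crank arm pointing right, with the knob at full-image pixel (327.5,211.5), the hub at about (308,208) and the lever ball at (355,223.5). In the side crop the knob is at (313,200) and the ball at (317.5,219.5).

```bash
python3 - <<'E'
s=open('h.py').read()
s=s.replace("def ray","C={k:calibration(k) for k in ('side','top','wrist')}\ndef ray",1).replace("c=calibration(n)","c=C[n]")
open('h.py','w').write(s)
E
cat > fit.py <<'E'
from h import *
D=np.load('pics/top0.npy')
P=np.array([[dep('top',u,v,D) for u in range(282,338)] for v in range(180,228)]).reshape(-1,3)
x0=P[(P[:,2]>.03)&(P[:,2]<.15)]
best=None
rng=np.random.default_rng(0)
for _ in range(2000):
    q=x0[rng.choice(len(x0),3,replace=False)]; n=np.cross(q[1]-q[0],q[2]-q[0])
    if np.linalg.norm(n)<1e-4: continue
    n/=np.linalg.norm(n); n*=np.sign(n[2])
    if abs(n[2]-.788)>.05: continue
    k=abs((x0-q[0])@n)<.003
    if best is None or k.sum()>best.sum(): best=k
F=x0[best]; c=F.mean(0); n=np.linalg.svd(F-c)[2][2]; n*=np.sign(n[2]); print('face',len(F),c,n)
print('yaw by normal',np.degrees(np.arctan2(-n[1],-n[0])))
# screws in top picture on the face plane
def face(u,v):
    o,d=ray('top',u,v); return o+d*(((c-o)@n)/(d@n))
S=[face(260+a/5,150+b/5) for a,b in [(140,180),(355,197),(340,372),(136,355)]]
S=np.array(S); print(S.round(4),'centre',S.mean(0))
print('yaw by screws',[np.degrees(np.arctan2(-e[0],e[1])*1) for e in (S[0]-S[1],S[3]-S[2])],[np.degrees(np.arctan2(e[1],e[0])) for e in (S[0]-S[3],S[1]-S[2])])
o=S.mean(0)
print('hub', o+n*.042)
print('knob outer', dep('top',327,208,D), dep('top',327,212,D))
print('knob two-view',two((260+338/5,150+308/5),(250+360/5.7,160+232/5.7)))
print('ball',two((260+474/5,150+366/5),(250+385/5.7,160+338/5.7)), dep('top',354.8,223,D))
print('beaker',plane('top',238,195,.148))
E
python3 fit.py
```

```text
face 1554 [0.58517804 0.00900811 0.07970115] [-0.61100272  0.05877091  0.78944389]
yaw by normal -5.494243551419217
[[ 0.6295  0.0598  0.1102]
 [ 0.6181 -0.0552  0.11  ]
 [ 0.5273 -0.0462  0.039 ]
 [ 0.539   0.0686  0.0395]] centre [0.57847564 0.00674321 0.07468234]
yaw by screws [np.float64(-5.628199848596559), np.float64(-5.831248936475192)] [np.float64(-5.567089872777289), np.float64(-5.683619397209878)]
hub [0.55281353 0.00921159 0.10783898]
knob outer [ 0.56799955 -0.04347648  0.11542106] [ 0.55617697 -0.04308569  0.13333231]
knob two-view (array([ 0.55934507, -0.04539647,  0.11488985]), np.float64(0.002109240703575647))
ball (array([ 0.52791752, -0.11763252,  0.10859313]), np.float64(0.0032705651312199303)) [ 0.52647973 -0.11590571  0.12198751]
beaker [0.60375487 0.18698572 0.148     ]
```

```bash
cat >> h.py <<'E'
def go(p):
    s=state(); R=np.array(s['eef_rot']); e=np.array(s['eef_pos'])
    print('t',round(s['time'],2),'tcp',e.round(4),'yawy',round(np.degrees(np.arctan2(R[1,1],R[0,1])),2),'F',np.round(s['ft_force'],1),'grip',round(s['grip_force'],1),'open',round(s['opening']*.0878,4))
    if p is not None: print('tool shift',(R.T@(np.array(p)-e)).round(4))
E
python3 -m jog '[[0.0878,[0,0,0],-10.2],[0.0878,[0,0,0],-10.1],[0.0878,[-0.023,-0.048,0],0],[0.0878,[-0.023,-0.048,0],0],[0.0878,[-0.023,-0.048,0],0],[0.0878,[-0.023,-0.048,0],0],[0.0878,[-0.023,-0.048,0],0],[0.0878,[-0.023,-0.048,0],0]]' 20
python3 -m jog '[[0.0878,[-0.023,-0.048,0],0],[0.0878,[-0.023,-0.048,0],0],[0.0878,[-0.023,-0.048,0],0],[0.0878,[-0.023,-0.048,0],0],[0.0878,[0,0,0],0],[0.0878,[0,0,0],0]]'
python3 - <<'E'
from h import *
go([.464,-.010,.036])
im,d=grab_frame('wrist'); cv2.imwrite('pics/w1.png',im); np.save('pics/w1.npy',d)
D=np.load('pics/top0.npy')
# heights around flag and tap
P=np.array([[dep('top',u,v,D) for u in range(300,322)] for v in range(160,178)]).reshape(-1,3)
k=P[:,2]>.15; print('flag pts',P[k].mean(0) if k.any() else None,P[:,2].max(), P[k].min(0) if k.any() else '')
P=np.array([[dep('top',u,v,D) for u in range(225,285)] for v in range(110,240)]).reshape(-1,3)
k=(P[:,2]>.16)&(P[:,1]<.2); print('tap pts',k.sum(),P[k].min(0),P[k].max(0)) if k.any() else print('none')
E
```

```text
time: 1.1
eef_pos: [0.3716, 0.2377, 0.2222]
eef_rot: [[-0.995, 0.098, -0.0], [0.098, 0.995, -0.0], [0.0, -0.0, -1.0]]
ft_force: [0.2, -0.0, 0.4]
opening: 1.001
grip_force: 0.0
time: 1.85
eef_pos: [0.4439, 0.0396, 0.2223]
eef_rot: [[-0.995, 0.099, -0.001], [0.099, 0.995, 0.001], [0.001, 0.0, -1.0]]
ft_force: [0.6, -0.4, 0.5]
opening: 1.0
grip_force: 0.0
t 1.85 tcp [0.4439 0.0396 0.2223] yawy 84.33 F [ 0.6 -0.4  0.5] grip 0.0 open 0.0878
tool shift [-0.025  -0.0475  0.1863]
flag pts [ 0.65671092 -0.00126542  0.21760471] 1.334063211952256 [ 0.47760469 -0.03086189  0.15538342]
tap pts 2589 [ 0.47760469 -0.03086189  0.1609334 ] [0.7674962  0.19997311 1.33406321]
```

View pics/w1.png

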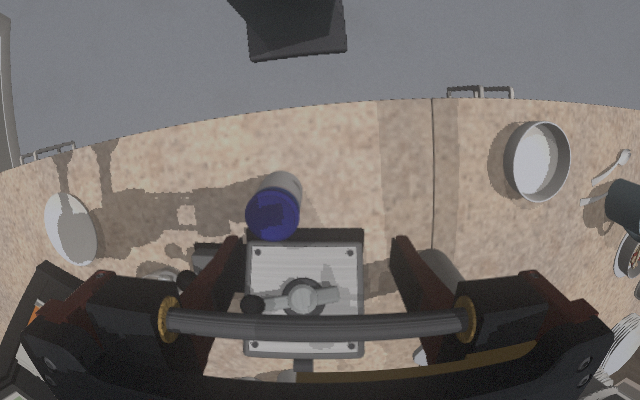

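The wrist view shows the tin lid at (272,213), the knob at (253,303) and the lever ball at (187,280). I'll check the tin, knob and ball from here.

```bash
cat >> h.py <<'E'
def wray(u,v,s):
    m=C['wrist']['mtx']; a=np.array([(u-m[0,2])/m[0,0],(v-m[1,2])/m[1,1]]); r=np.hypot(*a)
    d=np.r_[a/r*np.sin(r),np.cos(r)]; T=C['wrist']['T_tool_cam']; R=np.array(s['eef_rot'])
    return np.array(s['eef_pos'])+R@T[:3,3], R@T[:3,:3]@d
def wplane(u,v,z,s):
    o,d=wray(u,v,s); return o+d*(z-o[2])/d[2]
E
python3 - <<'E'
from h import *
s=state(); im=cv2.imread('pics/w1.png'); hsv=cv2.cvtColor(im,cv2.COLOR_BGR2HSV)
m=(hsv[:,:,0]>110)&(hsv[:,:,0]<130)&(hsv[:,:,1]>150)
for x in blob(m): print('lid',x)
c,r=cv2.minEnclosingCircle(cv2.findContours(m.astype(np.uint8),0,2)[0][0]) 
print('lid wrist',wplane(273,213,.094,s)); print('ball',wplane(187,280,.107,s)); print('hub', wplane(303,297,.108,s),'knob end',wplane(252,303,.127,s))
D=np.load('pics/top0.npy')
def hp(us,vs,lo,hi,f):
    P=np.array([[dep('top',u,v,D) for u in us] for v in vs if 1]).reshape(-1,3); P=P[(P[:,2]>lo)&(P[:,2]<hi)&f(P)]; print(len(P),P.min(0) if len(P) else '',P.max(0) if len(P) else '')
hp(range(295,325),range(160,180),.13,.4,lambda P:P[:,0]>.6)
hp(range(215,285),range(110,240),.152,.9,lambda P:P[:,1]<.25)
E
```

```text
Traceback (most recent call last):
IndexError: tuple index out of range
```

Run:
```python
from h import *
s=state(); im=cv2.imread('pics/w1.png'); hsv=cv2.cvtColor(im,cv2.COLOR_BGR2HSV)
m=(hsv[:,:,0]>105)&(hsv[:,:,0]<135)&(hsv[:,:,1]>90)
for x in blob(m): print('lid',x,wplane(*x[2],.094,s))
print('ball',wplane(187,280,.107,s)); print('hub', wplane(303,297,.108,s),'knob end',wplane(252,303,.127,s))
D=np.load('pics/top0.npy')
def hp(us,vs,lo,hi,f):
    P=np.array([[dep('top',u,v,D) for u in us] for v in vs if 1]).reshape(-1,3); P=P[(P[:,2]>lo)&(P[:,2]<hi)&f(P)]; print(len(P),P.min(0) if len(P) else '',P.max(0) if len(P) else '')
hp(range(295,325),range(160,180),.13,.4,lambda P:P[:,0]>.6)
hp(range(215,285),range(110,240),.152,.9,lambda P:P[:,1]<.25)
```

```text
lid (np.int32(1218), [256, 190, 43, 51], [278.3, 215.8]) [ 0.46606778 -0.0015673   0.094     ]
ball [ 0.52902693 -0.11613626  0.107     ]
hub [0.55738267 0.01341188 0.108     ] knob end [ 0.54810353 -0.03843094  0.127     ]
62 [ 0.64694277 -0.01469551  0.13039205] [0.66451935 0.01276598 0.21453576]
3429 [0.55825311 0.07131513 0.15236295] [0.7674962  0.22356982 0.46930909]
```

```bash
python3 - <<'E'
from h import *
D=np.load('pics/top0.npy')
P=np.array([[dep('top',u,v,D) for u in range(200,290)] for v in range(100,240)]).reshape(-1,3); P=P[(P[:,2]>.16)&(P[:,2]<.9)]
for z0 in np.arange(.16,.6,.05):
  for x0 in np.arange(.5,.74,.04):
    k=(P[:,2]>=z0)&(P[:,2]<z0+.05)&(P[:,0]>=x0)&(P[:,0]<x0+.04)
    if k.sum()>3: print('z%.2f x%.2f ymin %.3f n%d'%(z0,x0,P[k,1].min(),k.sum()),end=' | ')
E
python3 -m jog '[[0.0878,[-0.01,-0.024,0.02],0],[0.0878,[-0.014,-0.024,0.03],0],[0.0878,[0,0,0.05],0],[0.0878,[0,0,0.05],0],[0.0878,[0,0,0.035],0],[0.0878,[0,0,0],0],[0.0878,[0,0,0],0]]'
python3 -c "
from h import *
go([.464,-.008,.036])"
```

```text
z0.16 x0.54 ymin 0.169 n84 | z0.16 x0.58 ymin 0.177 n15 | z0.21 x0.54 ymin 0.180 n19 | z0.21 x0.58 ymin 0.180 n172 | z0.21 x0.62 ymin 0.194 n9 | z0.26 x0.58 ymin 0.195 n22 | z0.31 x0.58 ymin 0.166 n43 | z0.31 x0.62 ymin 0.150 n16 | z0.31 x0.66 ymin 0.128 n4 | z0.36 x0.58 ymin 0.164 n377 | z0.36 x0.62 ymin 0.108 n566 | z0.36 x0.66 ymin 0.119 n411 | z0.36 x0.70 ymin 0.079 n398 | z0.41 x0.58 ymin 0.117 n23 | z0.41 x0.62 ymin 0.102 n538 | z0.41 x0.66 ymin 0.087 n537 | z0.41 x0.70 ymin 0.071 n530 | z0.46 x0.62 ymin 0.183 n36 | z0.46 x0.66 ymin 0.167 n298 | z0.46 x0.70 ymin 0.150 n489 | time: 2.78
eef_pos: [0.4642, -0.01, 0.0395]
eef_rot: [[-0.995, 0.097, 0.002], [0.097, 0.995, -0.0], [-0.002, 0.0, -1.0]]
ft_force: [0.5, 0.1, 1.0]
opening: 0.998
grip_force: 0.0
t 2.77 tcp [ 0.4642 -0.01    0.0395] yawy 84.45 F [0.5 0.1 1. ] grip 0.0 open 0.0876
tool shift [0.0004 0.002  0.0035]
```

```bash
python3 -m jog '[[0.05,[0,0,0],0],[0.04,[0,0,0],0],[0.04,[0,0,0],0],[0.04,[0,0,0],0],[0.04,[0,0,0],0],[0.04,[0,0,-0.02],0],[0.04,[0,0,-0.04],0],[0.04,[0,0,-0.04],0]]' 25
python3 -c "
from h import *
go([.487,-.388,.175])"
```

```text
time: 3.78
eef_pos: [0.4626, -0.011, 0.1376]
eef_rot: [[-0.995, 0.099, -0.002], [0.099, 0.995, -0.0], [0.002, -0.0, -1.0]]
ft_force: [-0.2, -0.1, -1.2]
opening: 0.636
grip_force: 25.0
t 3.77 tcp [ 0.4626 -0.011   0.1376] yawy 84.34 F [-0.2 -0.1 -1.2] grip 25.0 open 0.0558
tool shift [-0.0613 -0.3728 -0.0374]
```

```bash
python3 -m jog '[[0.04,[0,0,-0.037],0],[0.04,[-0.005,-0.035,0],2],[0.04,[-0.007,-0.05,0],2],[0.04,[-0.007,-0.05,0],2],[0.04,[-0.007,-0.05,0],2],[0.04,[-0.007,-0.05,0],2],[0.04,[-0.007,-0.05,0],2],[0.04,[0,-0.03,0],2]]'
python3 -c "
from h import *
go([.487,-.388,.06])"
```

```text
time: 4.78
eef_pos: [0.4385, -0.3285, 0.1732]
eef_rot: [[-0.941, 0.339, -0.002], [0.339, 0.941, 0.001], [0.002, 0.0, -1.0]]
ft_force: [-0.0, 0.3, -0.9]
opening: 0.635
grip_force: 25.0
t 4.78 tcp [ 0.4385 -0.3285  0.1732] yawy 70.18 F [-0.   0.3 -0.9] grip 25.0 open 0.0557
tool shift [-0.066  -0.0395  0.1131]
```

```bash
python3 -m jog '[[0.04,[-0.03,-0.02,0],0],[0.04,[-0.036,-0.02,0],0],[0.04,[0,0,0.04],0],[0.04,[0,0,0.04],0],[0.04,[0,0,0.033],0],[0.04,[0,0,0],0],[0.04,[0,0,0],0]]'
python3 - <<'E'
from h import *
go([.487,-.388,.046])
im,d=grab_frame('top')
t=im; hsv=cv2.cvtColor(t,cv2.COLOR_BGR2HSV)
m=(hsv[:,:,0]>110)&(hsv[:,:,0]<130)&(hsv[:,:,1]>150); m[:200]=0;m[270:]=0
for x in blob(m): print('lid',x)
w,d=grab_frame('wrist')
cv2.imwrite('pics/mix.png',np.vstack([cv2.resize(t[170:280,360:520],(640,440)),w[100:260:1]])[:600])
E
```

```text
time: 5.65
eef_pos: [0.4886, -0.3866, 0.0628]
eef_rot: [[-0.942, 0.336, 0.001], [0.336, 0.942, -0.001], [-0.001, -0.001, -1.0]]
ft_force: [-0.2, 1.0, -1.2]
opening: 0.639
grip_force: 25.0
t 5.65 tcp [ 0.4886 -0.3866  0.0628] yawy 70.35 F [-0.2  1.  -1.2] grip 25.0 open 0.0561
tool shift [ 0.0011 -0.0018  0.0168]
lid (np.int32(39), [451, 226, 7, 12], [454.7, 231.8])
```

View pics/mix.png

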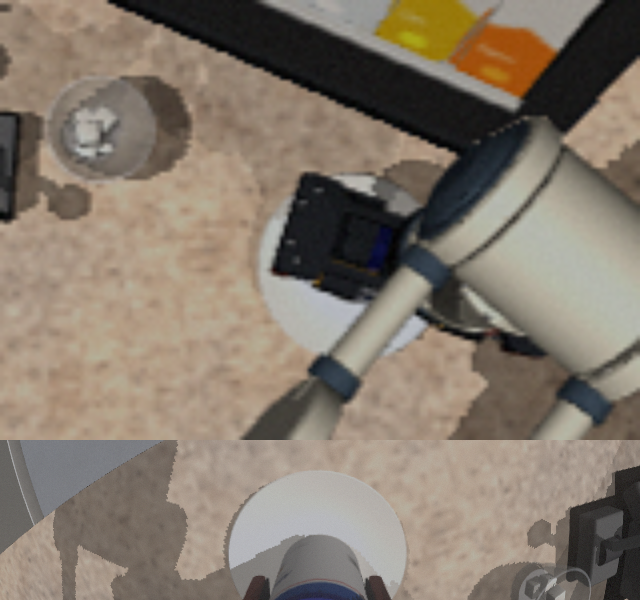

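The upper half shows the gripper over the saucer and clear of the display. In the lower half the tin at column 317 is centred on the saucer, which spans columns 229–407. Next I lower it.

```bash
python3 -m jog '[[0.04,[0.001,-0.001,0.008],0],[0.04,[0,0,0.006],0],[0.04,[0,0,0.002],0],[0.04,[0,0,0.001],0],[0.04,[0,0,0],0]]'
python3 -c "
from h import *
go([.487,-.388,.046])"
```

```text
time: 6.38
eef_pos: [0.4872, -0.3869, 0.0449]
eef_rot: [[-0.942, 0.336, 0.0], [0.336, 0.942, -0.0], [-0.0, -0.0, -1.0]]
ft_force: [0.1, -0.0, -0.9]
opening: 0.637
grip_force: 25.0
t 6.38 tcp [ 0.4872 -0.3869  0.0449] yawy 70.36 F [ 0.1 -0.  -0.9] grip 25.0 open 0.0559
tool shift [-0.0002 -0.0011 -0.0011]
```

```bash
python3 -m jog '[[0.04,[0,0,0.001],0],[0.04,[0,0,0],0],[0.04,[0,0,0],0]]'; python3 -m jog '[[0.04,[0,0,0.001],0],[0.04,[0,0,0],0],[0.04,[0,0,0],0]]'
```

```text
time: 6.75
eef_pos: [0.4876, -0.3871, 0.0446]
eef_rot: [[-0.942, 0.336, 0.002], [0.336, 0.942, -0.001], [-0.002, -0.0, -1.0]]
ft_force: [0.9, 1.5, 5.2]
opening: 0.638
grip_force: 25.0
time: 7.12
eef_pos: [0.488, -0.3872, 0.0445]
eef_rot: [[-0.942, 0.336, 0.003], [0.336, 0.942, -0.002], [-0.003, -0.001, -1.0]]
ft_force: [1.3, 2.9, 8.4]
opening: 0.643
grip_force: 25.0
```

```bash
python3 -m jog '[[0.04,[0,0,-0.001],0],[0.06,[0,0,0],0],[0.0878,[0,0,0],0],[0.0878,[0,0,0],0],[0.0878,[0,0,0],0],[0.0878,[0,0,-0.03],0],[0.0878,[0,0,-0.05],0],[0.0878,[0,0,-0.055],0]]'
python3 -m jog '[[0.0878,[0,0,-0.055],0],[0.0878,[0.01,0.03,0],-2],[0.0878,[0.01,0.05,0],-2],[0.0878,[0.01,0.05,0],-2],[0.0878,[0.01,0.05,0],-2],[0.0878,[0,0.05,0],-2],[0.0878,[-0.01,0.04,0],-2],[0.07,[0,0,0],-2]]'
python3 - <<'E'
from h import *
go(None); s=state()
w,d=grab_frame('wrist'); 
t,_=grab_frame('top'); hsv=cv2.cvtColor(t,cv2.COLOR_BGR2HSV)
m=(hsv[:,:,0]>110)&(hsv[:,:,0]<130)&(hsv[:,:,1]>150); m[:200]=0;m[270:]=0
for x in blob(m): print('lid',x,plane('top',*x[2],.1))
cv2.imwrite('pics/w2.png',np.vstack([w,cv2.resize(t[175:275,380:520],(640,200))]))
E
```

```text
time: 8.12
eef_pos: [0.4866, -0.3865, 0.1791]
eef_rot: [[-0.942, 0.336, -0.002], [0.336, 0.942, 0.001], [0.002, 0.001, -1.0]]
ft_force: [0.7, -0.3, 0.1]
opening: 0.998
grip_force: 0.0
time: 9.12
eef_pos: [0.5265, -0.1137, 0.2336]
eef_rot: [[-0.996, 0.093, 0.0], [0.093, 0.996, 0.0], [-0.0, 0.0, -1.0]]
ft_force: [-0.6, -0.1, -0.3]
opening: 0.923
grip_force: 0.0
t 9.12 tcp [ 0.5265 -0.1137  0.2336] yawy 84.67 F [-0.6 -0.1 -0.3] grip 0.0 open 0.081
lid (np.int32(340), [445, 226, 21, 20], [454.9, 235.4]) [ 0.48913579 -0.38447327  0.1       ]
```

View pics/w2.png

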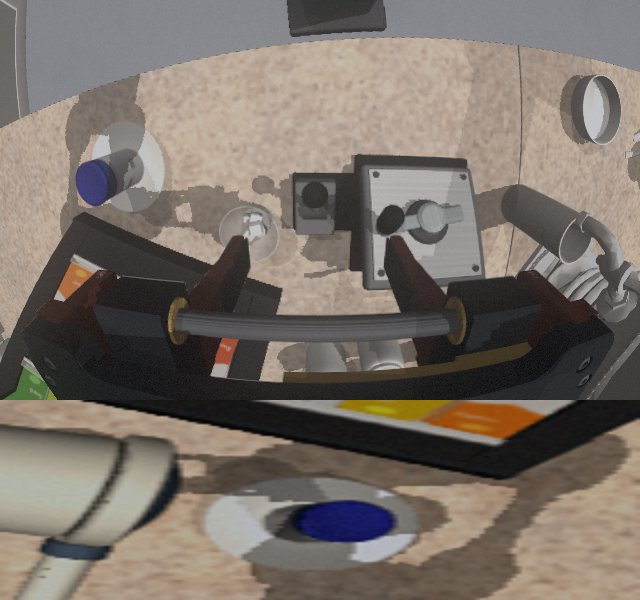

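The wrist view shows the tin standing upright in the saucer (lid at (97,183)), the knob at (391,219), the hub at (431,222) and the ball at (316,195). The bottom strip confirms the tin is about centred (within 4 mm). Now I work out the knob angle.

```bash
cat >> h.py <<'E'
y=np.radians(-5.6); BX=np.array([np.cos(y),np.sin(y),0]); BY=np.array([-np.sin(y),np.cos(y),0]); BZ=np.array([0,0,1.])
O=np.array([.5785,.0067,0.]); AX=-.616*BX+.788*BZ; UP=.788*BX+.616*BZ; FC=O+.075*BZ
def knob(th,off=0): # crank angle deg: 0 down slope, cw: down->left
    a=np.radians(th); return FC+(.042+off)*AX+.055*(-np.cos(a)*UP+np.sin(a)*BY)
def crank(o,d,h):
    p=o+d*((FC+h*AX-o)@AX)/(d@AX)-FC; return np.degrees(np.arctan2(p@BY,-p@UP))%360,np.hypot(p@BY,p@UP)
E
python3 - <<'E'
from h import *
s=state()
def dark(im,r):
    x0,y0,x1,y1=r; g=im[y0:y1,x0:x1].max(2)<60
    for b in blob(g): print(b[0],b[1],np.add(b[2],[x0,y0]))
dark(cv2.imread('pics/w2.png'),(372,195,412,245))
dark(cv2.imread('pics/top0.png'),(318,200,335,222))
dark(cv2.imread('pics/side0.png'),(305,190,322,212))
for h in (.039,.058):
  print(h,'wrist',crank(*wray(391,220,s),h),'top',crank(*ray('top',327.6,211.6),h),'side',crank(*ray('side',313.2,200.7),h))
print(knob(270),knob(255))
E
```

```text
562 [5, 11, 27, 28] [389.9 219.7]
29 [15, 44, 7, 6] [389.3 242.1]
142 [5, 4, 12, 18] [328.9 211.4]
0.039 wrist (np.float64(255.38902369200915), np.float64(0.055669660216315774)) top (np.float64(257.6370225634764), np.float64(0.05457697336335057)) side (np.float64(254.95284991908), np.float64(0.05555393499477505))
0.058 wrist (np.float64(251.48102936691674), np.float64(0.0619023089832603)) top (np.float64(245.1901019039479), np.float64(0.05860627184308909)) side (np.float64(258.84746622735383), np.float64(0.07850620579747401))
[ 0.54738442 -0.04551284  0.108096  ] [ 0.55873098 -0.04474232  0.11686479]
```

Run:
```python
from h import *
p=knob(256,.006)-[0,0,.0187]; print(p); go(p)
```

```text
[ 0.55430034 -0.04454938  0.10232031]
t 9.22 tcp [ 0.5259 -0.1161  0.2335] yawy 84.43 F [-0.   0.6  1.1] grip 0.0 open 0.0731
tool shift [-0.0214  0.0741  0.1312]
```

```bash
python3 -m jog '[[0.045,[-0.01,0.037,0],0],[0.045,[-0.011,0.037,0],0],[0.045,[0,0,0.04],0],[0.045,[0,0,0.04],0],[0.045,[0,0,0],0],[0.045,[0,0,0],0]]'
python3 - <<'E'
from h import *
p=knob(256,.006)-[0,0,.0187]; go(p); s=state()
w,d=grab_frame('wrist'); cv2.imwrite('pics/w3.png',cv2.resize(w[120:320,180:450],(800,593)))
E
```

```text
time: 9.98
eef_pos: [0.5545, -0.0455, 0.1554]
eef_rot: [[-0.995, 0.1, 0.002], [0.1, 0.995, -0.0], [-0.002, -0.0, -1.0]]
ft_force: [-0.5, -0.3, 0.7]
opening: 0.515
grip_force: 0.0
t 9.97 tcp [ 0.5545 -0.0455  0.1554] yawy 84.26 F [-0.5 -0.3  0.7] grip 0.0 open 0.0452
tool shift [0.0004 0.001  0.0531]
```

View pics/w3.png

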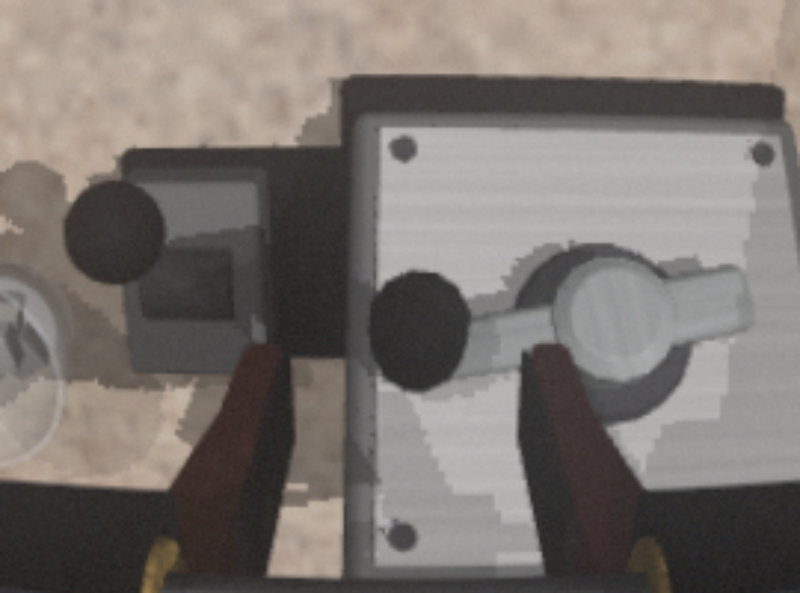

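The knob at crop (420,330) sits between the fingers (290 to 520) with free sides, about 2 mm towards +y. Next I descend and grip.

```bash
python3 -m jog '[[0.04,[0,0.002,0.025],0],[0.04,[0,0,0.02],0],[0.04,[0,0,0.008],0],[0.04,[0,0,0],0],[0.04,[0,0,0],0]]' 
python3 -m jog '[[0.02,[0,0,0],0],[0.015,[0,0,0],0],[0.015,[0,0,0],0],[0.015,[0,0,0],0],[0.015,[0,0,0],0]]' 30
python3 - <<'E'
from h import *
go(None)
# rows of 12 deg from 256: tool-frame increments (tool x=-BX, y=BY, z=-BZ)
for a in range(256,616,12):
    d=knob(a+12)-knob(a); print(a%360,(np.array([-d@BX,d@BY,-d[2]])*1000).round(1).tolist())
E
```

```text
time: 10.65
eef_pos: [0.5547, -0.0426, 0.1016]
eef_rot: [[-0.995, 0.098, 0.001], [0.098, 0.995, -0.0], [-0.001, -0.0, -1.0]]
ft_force: [0.9, 0.6, 0.1]
opening: 0.452
grip_force: 0.0
time: 11.28
eef_pos: [0.5544, -0.0425, 0.101]
eef_rot: [[-0.995, 0.098, 0.0], [0.098, 0.995, -0.0], [-0.0, -0.0, -1.0]]
ft_force: [-1.1, 0.3, 2.4]
opening: 0.266
grip_force: 30.0
t 11.28 tcp [ 0.5544 -0.0425  0.101 ] yawy 84.36 F [-1.1  0.3  2.4] grip 30.0 open 0.0234
256 [9.0, -1.6, 7.0]
268 [9.0, 0.8, 7.1]
280 [8.7, 3.2, 6.8]
292 [8.0, 5.4, 6.3]
304 [6.9, 7.4, 5.4]
316 [5.6, 9.1, 4.4]
328 [4.0, 10.3, 3.1]
340 [2.2, 11.2, 1.7]
352 [0.3, 11.5, 0.2]
4 [-1.6, 11.3, -1.2]
16 [-3.4, 10.7, -2.7]
28 [-5.1, 9.5, -4.0]
40 [-6.5, 8.0, -5.1]
52 [-7.7, 6.1, -6.0]
64 [-8.5, 3.9, -6.7]
76 [-9.0, 1.6, -7.0]
88 [-9.0, -0.8, -7.1]
100 [-8.7, -3.2, -6.8]
112 [-8.0, -5.4, -6.3]
124 [-6.9, -7.4, -5.4]
136 [-5.6, -9.1, -4.4]
148 [-4.0, -10.3, -3.1]
160 [-2.2, -11.2, -1.7]
172 [-0.3, -11.5, -0.2]
184 [1.6, -11.3, 1.2]
196 [3.4, -10.7, 2.7]
208 [5.1, -9.5, 4.0]
220 [6.5, -8.0, 5.1]
232 [7.7, -6.1, 6.0]
244 [8.5, -3.9, 6.7]
```

```bash
cat >> h.py <<'E'
def ang():
    s=state(); p=np.array(s['eef_pos'])+[0,0,.0187]-FC
    F=np.array(s['ft_force']); a=np.arctan2(p@BY,-p@UP); tg=np.sin(a)*UP+np.cos(a)*BY
    print('t %.2f ang %.1f r %.1f h %.1f Ft %.1f |F| %.1f grip %.1f'%(s['time'],np.degrees(a)%360,1e3*np.hypot(p@BY,p@UP),1e3*p@AX,F@tg,np.linalg.norm(F),s['grip_force']))
E
python3 -c "from h import *;ang()"
python3 -m jog '[[0.015,[0.009,-0.0016,0.007],0],[0.015,[0.009,0.0008,0.0071],0],[0.015,[0.0087,0.0032,0.0068],0],[0.015,[0.008,0.0054,0.0063],0]]'
python3 -c "from h import *;ang()"
```

```text
t 11.28 ang 256.4 r 52.8 h 47.0 Ft -0.6 |F| 2.6 grip 30.0
time: 11.78
eef_pos: [0.5234, -0.0304, 0.0759]
eef_rot: [[-0.995, 0.098, 0.009], [0.098, 0.995, 0.001], [-0.009, 0.002, -1.0]]
ft_force: [5.9, 7.8, 8.3]
opening: 0.264
grip_force: 30.0
t 11.78 ang 303.8 r 50.9 h 47.0 Ft -2.9 |F| 12.8 grip 30.0
```

```bash
python3 -m jog '[[0.015,[0.0078,0.0057,0.0061],0],[0.015,[0.0056,0.0091,0.0044],0],[0.015,[0.004,0.0103,0.0031],0],[0.015,[0.0022,0.0112,0.0017],0],[0.015,[0.0003,0.0115,0.0002],0],[0.015,[-0.0016,0.0113,-0.0012],0],[0.015,[-0.0034,0.0107,-0.0027],0],[0.015,[-0.0051,0.0095,-0.004],0]]'
python3 -c "from h import *;ang()"
```

```text
time: 12.78
eef_pos: [0.5194, 0.0459, 0.067]
eef_rot: [[-0.995, 0.1, 0.003], [0.1, 0.995, -0.006], [-0.003, -0.006, -1.0]]
ft_force: [1.8, -9.4, 4.8]
opening: 0.262
grip_force: 30.0
t 12.78 ang 37.8 r 54.2 h 47.0 Ft -4.1 |F| 10.7 grip 30.0
```

```bash
python3 -m jog '[[0.015,[-0.0065,0.008,-0.0051],0],[0.015,[-0.0077,0.0061,-0.006],0],[0.015,[-0.0085,0.0039,-0.0067],0],[0.015,[-0.009,0.0016,-0.007],0],[0.015,[-0.009,-0.0008,-0.0071],0],[0.015,[-0.0087,-0.0032,-0.0068],0]]'
python3 -c "from h import *;ang()"
```

```text
time: 13.52
eef_pos: [0.5664, 0.0645, 0.1022]
eef_rot: [[-0.996, 0.094, -0.008], [0.094, 0.996, 0.009], [0.009, 0.009, -1.0]]
ft_force: [-6.5, 17.7, -0.1]
opening: 0.266
grip_force: 30.0
t 13.53 ang 104.3 r 58.2 h 47.1 Ft -10.5 |F| 18.9 grip 30.0
```

```bash
echo 'FC=FC+.0026*BY' >> h.py
python3 -m jog '[[0.015,[-0.008,-0.0034,-0.0063],0],[0.015,[-0.0069,-0.0074,-0.0054],0]]'
python3 -c "from h import *;ang()"
```

```text
time: 13.78
eef_pos: [0.5829, 0.0528, 0.1158]
eef_rot: [[-0.996, 0.093, -0.0], [0.093, 0.996, 0.01], [0.001, 0.01, -1.0]]
ft_force: [3.2, 17.1, 0.8]
opening: 0.265
grip_force: 30.0
t 13.78 ang 129.9 r 57.0 h 47.0 Ft -9.8 |F| 17.4 grip 30.0
```

```bash
python3 -m jog '[[0.015,[0,0,0],0],[0.015,[0,0,0],0],[0.015,[0,0,0],0]]'
python3 -c "from h import *;ang();print(state()['ft_torque'])"
```

```text
time: 14.15
eef_pos: [0.5875, 0.0471, 0.1193]
eef_rot: [[-0.995, 0.098, 0.013], [0.098, 0.995, 0.0], [-0.013, 0.002, -1.0]]
ft_force: [14.3, 0.7, 5.3]
opening: 0.263
grip_force: 30.0
t 14.15 ang 138.0 r 57.5 h 46.6 Ft 8.1 |F| 15.2 grip 30.0
[-0.03024833 -2.34296902 -0.04472202]
```

```bash
echo 'FC=FC+.0015*UP' >> h.py
python3 -m jog '[[0.015,[-0.0066,-0.0091,-0.0052],0],[0.015,[-0.0046,-0.0103,-0.0036],0],[0.015,[-0.0022,-0.0112,-0.0017],0],[0.015,[-0.0003,-0.0115,-0.0002],0],[0.015,[0.0016,-0.0113,0.0012],0],[0.015,[0.0034,-0.0107,0.0027],0],[0.015,[0.0051,-0.0095,0.004],0],[0.015,[0.0065,-0.008,0.0051],0]]'
python3 -c "from h import *;ang()"
```

```text
time: 15.15
eef_pos: [0.575, -0.0337, 0.116]
eef_rot: [[-0.995, 0.098, 0.009], [0.098, 0.995, 0.001], [-0.009, 0.001, -1.0]]
ft_force: [7.3, 1.6, 3.0]
opening: 0.261
grip_force: 30.0
t 15.15 ang 230.4 r 56.0 h 46.8 Ft -7.2 |F| 8.1 grip 30.0
```

```bash
python3 -m jog '[[0.015,[0.0077,-0.0061,0.006],0],[0.015,[0.0085,-0.0039,0.0067],0],[0.015,[0.009,-0.0016,0.007],0],[0.015,[0.009,0.0008,0.0071],0],[0.015,[0.0087,0.0032,0.0068],0],[0.015,[0.008,0.0054,0.0063],0],[0.015,[0.0069,0.0074,0.0054],0],[0.015,[0.0056,0.0091,0.0044],0]]'
python3 -c "from h import *;ang()"
python3 -m jog '[[0.015,[0.004,0.0103,0.0031],0],[0.015,[0.0022,0.0112,0.0017],0],[0.015,[0.0003,0.0115,0.0002],0],[0.015,[-0.0016,0.0113,-0.0012],0],[0.015,[-0.0034,0.0107,-0.0027],0],[0.015,[-0.0051,0.0095,-0.004],0],[0.015,[-0.0065,0.008,-0.0051],0]]'
python3 -c "from h import *;ang()"
```

```text
time: 16.15
eef_pos: [0.5134, -0.0141, 0.0668]
eef_rot: [[-0.995, 0.099, 0.009], [0.099, 0.995, -0.002], [-0.009, -0.001, -1.0]]
ft_force: [9.8, -3.0, 8.4]
opening: 0.267
grip_force: 30.0
t 16.15 ang 326.4 r 53.5 h 47.0 Ft -9.0 |F| 13.3 grip 30.0
time: 17.02
eef_pos: [0.5269, 0.0551, 0.0722]
eef_rot: [[-0.995, 0.1, -0.002], [0.1, 0.995, -0.005], [0.001, -0.006, -1.0]]
ft_force: [-5.0, -12.8, 1.9]
opening: 0.264
grip_force: 30.0
t 17.02 ang 48.5 r 54.1 h 47.1 Ft -10.1 |F| 13.9 grip 30.0
```

```bash
python3 -m jog '[[0.015,[-0.0077,0.0061,-0.006],0],[0.015,[-0.0085,0.0039,-0.0067],0],[0.015,[-0.009,0.0016,-0.007],0],[0.015,[-0.009,-0.0008,-0.0071],0],[0.015,[-0.0087,-0.0032,-0.0068],0]]'
python3 -c "from h import *;ang()"
python3 -m jog '[[0.015,[-0.008,-0.0054,-0.0063],0],[0.015,[-0.0069,-0.0074,-0.0054],0],[0.015,[-0.0056,-0.0091,-0.0044],0]]'
python3 -c "from h import *;ang()"
```

```text
time: 17.65
eef_pos: [0.5686, 0.064, 0.1038]
eef_rot: [[-0.995, 0.096, -0.007], [0.096, 0.995, 0.005], [0.008, 0.004, -1.0]]
ft_force: [-3.6, 10.2, -0.2]
opening: 0.262
grip_force: 30.0
t 17.65 ang 106.3 r 55.7 h 46.9 Ft -6.3 |F| 10.9 grip 30.0
time: 18.02
eef_pos: [0.5905, 0.0413, 0.1223]
eef_rot: [[-0.996, 0.094, 0.003], [0.094, 0.996, 0.007], [-0.003, 0.007, -1.0]]
ft_force: [5.5, 10.1, 1.7]
opening: 0.265
grip_force: 30.0
t 18.02 ang 144.3 r 56.5 h 46.8 Ft -5.9 |F| 11.7 grip 30.0
```

```bash
cat > fl.py <<'E'
from h import *
ang()
im,d=grab_frame('side'); a=cv2.imread('pics/side0.png')
p=lambda i:i[177:190,328:341].reshape(-1,3).mean(0).round(0)
print('patch',p(im),'start',p(a)); cv2.imwrite('pics/f.png',cv2.resize(im[140:260,240:400],(800,600)))
E
python3 -m jog '[[0.015,[-0.004,-0.0103,-0.0031],0],[0.015,[-0.0022,-0.0112,-0.0017],0],[0.015,[-0.0003,-0.0115,-0.0002],0],[0.015,[0.0016,-0.0113,0.0012],0]]'
python3 fl.py
python3 -m jog '[[0.015,[0.0034,-0.0107,0.0027],0],[0.015,[0.0051,-0.0095,0.004],0],[0.015,[0.0065,-0.008,0.0051],0],[0.015,[0.0077,-0.0061,0.006],0]]'
python3 fl.py
```

```text
time: 18.52
eef_pos: [0.592, -0.0082, 0.1276]
eef_rot: [[-0.995, 0.099, 0.007], [0.099, 0.995, -0.001], [-0.007, -0.001, -1.0]]
ft_force: [5.3, -1.8, 3.4]
opening: 0.265
grip_force: 30.0
t 18.52 ang 196.6 r 56.6 h 47.0 Ft -0.6 |F| 6.6 grip 30.0
patch [105. 115. 124.] start [123. 133. 142.]
time: 19.08
eef_pos: [0.5633, -0.0402, 0.1078]
eef_rot: [[-0.995, 0.099, -0.0], [0.099, 0.995, -0.001], [-0.0, -0.001, -1.0]]
ft_force: [-0.7, -3.1, 2.7]
opening: 0.266
grip_force: 30.0
t 19.07 ang 246.7 r 55.3 h 47.1 Ft 0.0 |F| 4.2 grip 30.0
patch [ 79.  89. 109.] start [123. 133. 142.]
```

View pics/f.png

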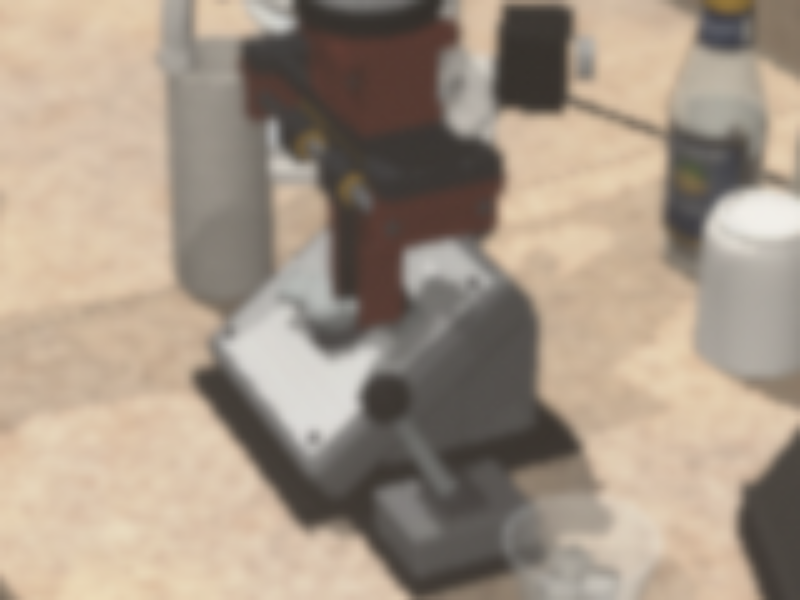

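The flag is gone from its upright place (around (334,183) full-frame), and the drag is near zero. I'll confirm with the top depth before letting go.

```bash
cat > fd.py <<'E'
from h import *
ang(); im,D=grab_frame('top'); D0=np.load('pics/top0.npy')
cv2.imwrite('pics/tnow.png',im)
for D in (D0,D):
    P=np.array([[dep('top',u,v,D) for u in range(265,335)] for v in range(155,185)]).reshape(-1,3)
    k=(P[:,0]>.635)&(P[:,0]<.69)&(P[:,2]>.03)&(P[:,2]<.3); Q=P[k]
    for y0 in np.arange(-.06,.12,.02):
        q=Q[(Q[:,1]>=y0)&(Q[:,1]<y0+.02)]; print('%.2f:n%d,z%.3f'%(y0,len(q),q[:,2].max() if len(q) else 0),end=' ')
    print()
E
python3 fd.py
```

```text
t 19.12 ang 248.6 r 55.2 h 47.0 Ft 0.1 |F| 8.8 grip 30.0
-0.06:n57,z0.123 -0.04:n65,z0.119 -0.02:n104,z0.215 0.00:n108,z0.214 0.02:n80,z0.123 0.04:n90,z0.121 0.06:n52,z0.122 0.08:n0,z0.000 0.10:n0,z0.000 
-0.06:n11,z0.087 -0.04:n8,z0.086 -0.02:n12,z0.126 0.00:n9,z0.142 0.02:n30,z0.151 0.04:n113,z0.170 0.06:n74,z0.172 0.08:n0,z0.000 0.10:n0,z0.000
```

```bash
python3 -m jog '[[0.03,[0,0,0],0],[0.045,[0,0,0],0],[0.045,[0,0,0],0],[0.045,[0,0,0],0],[0.045,[0,0,-0.02],0],[0.045,[0,0,-0.04],0],[0.045,[0,0,-0.03],0],[0.045,[0,0,0],0]]'
python3 - <<'E'
from h import *
s=state(); w,_=grab_frame('wrist'); g=w[:,:].max(2)<60
for b in blob(g):
    if 80<b[0]<3000: print(b,crank(*wray(*b[2],s),.039), wplane(*b[2],.107,s))
go(None)
E
```

```text
time: 20.18
eef_pos: [0.5654, -0.0393, 0.2028]
eef_rot: [[-0.995, 0.098, 0.007], [0.098, 0.995, -0.001], [-0.007, -0.0, -1.0]]
ft_force: [1.1, 0.2, -0.2]
opening: 0.514
grip_force: 0.0
(np.int32(1386), [267, 142, 27, 73], [281.0, 185.0]) (np.float64(269.79441189776793), np.float64(0.0812005477655841)) [ 0.54828217 -0.06929409  0.107     ]
(np.int32(251), [214, 158, 26, 27], [229.0, 174.6]) (np.float64(274.56123363563285), np.float64(0.12969480405447506)) [ 0.53393328 -0.11420784  0.107     ]
(np.int32(719), [301, 192, 28, 35], [314.4, 209.0]) (np.float64(246.90920652868908), np.float64(0.05669874249963575)) [ 0.57315542 -0.0426874   0.107     ]
t 20.23 tcp [ 0.5646 -0.0392  0.2002] yawy 84.36 F [-0.  -0.6 -0.5] grip 0.0 open 0.0452
```

The knob stayed put at 247° after release. Now the lever: I close the fingers, go behind the ball and push in +x.

```bash
python3 -m jog '[[0.0,[0.025,-0.027,0],0],[0.0,[0.025,-0.027,0],0],[0.0,[0.023,-0.0265,0],0],[0.0,[0,0,0.03],0],[0.0,[0,0,0.04],0],[0.0,[0,0,0.032],0],[0.0,[0,0,0],0],[0.0,[0,0,0],0]]' 20
python3 -c "
from h import *
go([.484,-.112,.098])"
```

```text
time: 21.22
eef_pos: [0.4835, -0.1121, 0.0967]
eef_rot: [[-0.995, 0.098, 0.0], [0.098, 0.995, -0.0], [-0.0, -0.0, -1.0]]
ft_force: [-0.5, 0.0, 0.3]
opening: 0.006
grip_force: 0.0
t 21.23 tcp [ 0.4835 -0.1121  0.0967] yawy 84.36 F [-0.5  0.   0.3] grip 0.0 open 0.0005
tool shift [-0.0005  0.0002 -0.0013]
```

```bash
python3 -m jog '[[0.0,[-0.014,0,0],0],[0.0,[-0.014,0,0],0],[0.0,[-0.014,0,0],0],[0.0,[-0.014,0,0],0],[0.0,[-0.014,0,0],0],[0.0,[-0.012,0,0],0],[0.0,[-0.008,0,0],0],[0.0,[0,0,0],0]]'
python3 -m jog '[[0.0,[-0.004,0,0],0],[0.0,[-0.003,0,0],0],[0.0,[0,0,0],0]]'
python3 -m jog '[[0.0,[-0.003,0,0],0],[0.0,[-0.003,0,0],0],[0.0,[0,0,0],0]]'
```

```text
time: 22.22
eef_pos: [0.5732, -0.121, 0.0957]
eef_rot: [[-0.995, 0.098, -0.0], [0.098, 0.995, 0.0], [0.0, 0.0, -1.0]]
ft_force: [-0.3, -0.1, 0.5]
opening: 0.01
grip_force: 0.0
time: 22.6
eef_pos: [0.5799, -0.1217, 0.0959]
eef_rot: [[-0.995, 0.098, 0.0], [0.098, 0.995, 0.0], [0.0, 0.0, -1.0]]
ft_force: [-1.2, 0.8, -0.9]
opening: 0.003
grip_force: 0.1
time: 22.98
eef_pos: [0.5859, -0.1222, 0.0959]
eef_rot: [[-0.995, 0.098, -0.0], [0.098, 0.995, 0.0], [0.0, 0.0, -1.0]]
ft_force: [-1.5, 1.1, -0.7]
opening: 0.007
grip_force: 0.6
```

```bash
python3 -m jog '[[0.0,[-0.003,0,0],0],[0.0,[-0.002,0,0],0],[0.0,[0,0,0],0]]'
python3 -m jog '[[0.0,[-0.003,0,0],0],[0.0,[-0.002,0,0],0],[0.0,[0,0,0],0]]'
python3 - <<'E'
from h import *
s=state(); w,_=grab_frame('wrist'); g=w.max(2)<60
for b in blob(g):
    if 80<b[0]<3000: print(b,wplane(*b[2],.107,s))
E
```

```text
time: 23.35
eef_pos: [0.5867, -0.1223, 0.0957]
eef_rot: [[-0.995, 0.099, -0.01], [0.099, 0.995, 0.001], [0.011, 0.0, -1.0]]
ft_force: [-18.6, 2.3, 7.0]
opening: 0.006
grip_force: 9.6
time: 23.72
eef_pos: [0.5872, -0.1224, 0.0956]
eef_rot: [[-0.995, 0.099, -0.021], [0.099, 0.995, 0.003], [0.021, 0.001, -1.0]]
ft_force: [-38.4, 5.4, 15.8]
opening: 0.008
grip_force: 19.0
(np.int32(2217), [436, 193, 61, 57], [465.9, 222.6]) [ 0.57449979 -0.03531205  0.107     ]
```

The lever is on its stop. I back off, lift clear and check.

```bash
python3 -m jog '[[0.0,[0.012,0,0],0],[0.0,[0.03,0,0],0],[0.0,[0.04,0,0],0],[0.0,[0.03,0,-0.03],0],[0.0,[0.01,0,-0.05],0],[0.0,[0,0,-0.05],0],[0.0,[0,0,0],0],[0.0,[0,0,0],0]]'
python3 - <<'E'
from h import *
go(None); s=state(); w,_=grab_frame('wrist'); t,_=grab_frame('top'); sd,_=grab_frame('side')
cv2.imwrite('pics/end.png',np.vstack([np.hstack([cv2.resize(t[145:275,150:480],(800,300))]),np.hstack([w[130:330,100:500],cv2.resize(sd[140:280,180:460],(400,200))])]))
g=w.max(2)<60
for b in blob(g):
    if 80<b[0]<3000: print(b[0],b[2],wplane(*b[2],.107,s),crank(*wray(*b[2],s),.039))
E
```

```text
time: 24.78
eef_pos: [0.4746, -0.1113, 0.2255]
eef_rot: [[-0.995, 0.098, 0.001], [0.098, 0.995, -0.0], [-0.001, -0.0, -1.0]]
ft_force: [-0.1, 0.1, 0.1]
opening: 0.001
grip_force: 0.0
t 24.77 tcp [ 0.4746 -0.1113  0.2255] yawy 84.36 F [-0.1  0.1  0.1] grip 0.0 open 0.0001
2613 [332.7, 14.5] [ 0.30919556 -0.080881    0.107     ] (np.float64(345.15986337796977), np.float64(0.40473126189383196))
252 [339.2, 43.3] [ 0.33730873 -0.07795745  0.107     ] (np.float64(342.9048835165334), np.float64(0.3284792385429394))
125 [455.2, 201.6] [0.49669199 0.02872862 0.107     ] (np.float64(26.49090311499583), np.float64(0.06840734593195068))
172 [115.4, 227.1] [ 0.49040688 -0.34764756  0.107     ] (np.float64(274.3021591982056), np.float64(0.37975467070453145))
159 [636.0, 341.2] [0.92042459 0.63080367 0.107     ] (np.float64(115.0979585901874), np.float64(0.4000987997829488))
352 [626.0, 391.3] [1.23135163 0.82446068 0.107     ] (np.float64(126.09879808600971), np.float64(0.4164027691139369))
```

View pics/end.png

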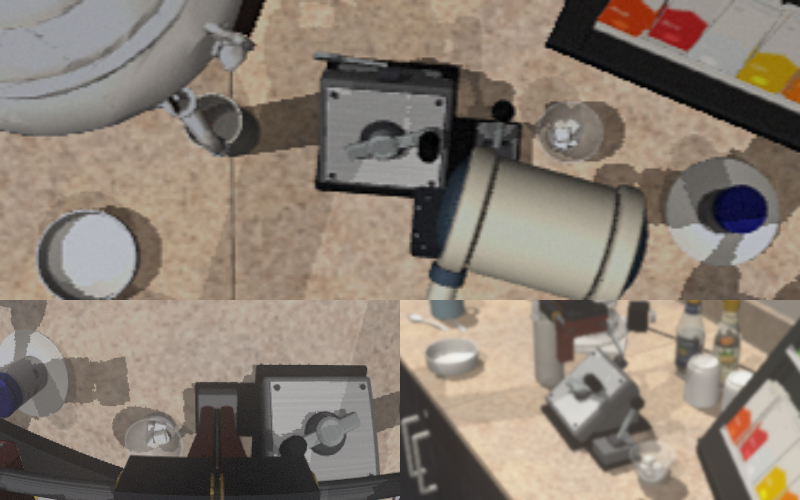

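The top view shows the lever ball fully over at (502,110), the flag fallen to the left at (350,60), the tin upright in the saucer at (740,208), and the other things where they stood. The robot touches nothing.

```bash
python3 -c "
from plant import *
print(sign_off())"
```

```text
the job is handed in; nothing more can be done
None
```

The job is handed in: the tin stands upright within 4 mm of the saucer's centre, the crank was wound until the drag dropped and the flag fell (stopped about a quarter turn later), the lock lever is on its far stop, and the other items look unmoved in the final view.

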